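# Load the green module under the clip of the test fixture

### The arm

A 6-joint arm with a two-finger parallel gripper is mounted at the origin on the work surface. World frame = base frame: x ahead of the robot, y to its left, z up, the work surface at z = 0. Lengths are in mm, angles in rad, forces in N, time in s.
With the tool pointing down it reaches from about 275 to 825 mm from the base axis. Payload 4.9 kg.
Tool frame: the origin (TCP) lies midway between the tips of the shut fingers; the grasp point (between the pads) lies 19 mm behind it; z points along the fingers, y is the line along which they close (so a half turn about z gives the same grasp; the last joint's range is limited). The gripper opens to 85 mm and grips with 20 to 120 N. Pads are 22 mm wide; open, the fingers measure 114 mm over their backs; the gripper's body (76 mm by 85 mm) begins 54 mm behind the grasp point. The pads swing forward as they close: fully open they stand 13 mm farther back than shut.
Start: joints at [1.206, 0.326, -0.193, 1.052, 0, 1.437], TCP at [125.809, 535.435, 231.281] pointing down, gripper open.
Joint ranges: [-2.65, 2.65], [-0.97, 1.79], [-1.3, 1.35], [-1.93, 2.1], [-1.47, 1.37], [-3.14, 3.14]. Speed limits (rad/s): [2.57, 2.57, 3.14, 3.14, 3.14, 3.14].

### API

Orientations are given as a rotation vector (axis times angle).
In Python, from workcell import get_obs, viewer, env gives the robot as it stands.
- The arm moves only by the shell command python3 -m creep 'ROWS'. ROWS is JSON, a list of rows, each an object of numbers: "tx", "ty", "tz": the shift along the tool's x, y, z each as a share of 0.3 m, from -1 to 1; "rx", "ry", "rz": the turn, a rotation vector about the tool's x, y, z each as a share of 360 degrees, from -1 to 1; "gripper": the opening, from 0 (shut) to 1 (fully open). In form: [{"tx": .., "ty": .., "tz": .., "rx": .., "ry": .., "rz": .., "gripper": ..}, ...]. A call has 1 to 12 rows; each row shifts and turns the commanded pose from where the row before left it, along the tool's axes as they then stand; what a row does not reach is not made up. A row lasts 1/8 s, in which the tool goes at most 62.5 mm and 10.7 degrees, less where a joint would pass 70% of its speed; a pose out of reach is approached as far as the arm can. A call with a number of a shift or a turn outside -1 to 1 is refused whole. A call with a gripper value outside its range is refused whole. The fingers move at their own pace and stop on an object; the grip force is fixed at half the most. Time passes only in rows, so rows that do not move let the fingers close. It gives the time, the measured TCP pose, the force, the opening and the grip force at its end, in the units of the state.
- get_obs(): the state, without advancing time (a new reading comes with each control period).
- viewer.grab_frame(name): name is "side" or "top" or "wrist"; returns a dict with "image" (420x560x3 uint8, blue, green, red), "intrinsics" (3x3 intrinsics, pixels), "distortion" ([k1, k2, p1, p2, k3] as OpenCV has them; the pictures are not rectified), "world_to_cam" (4x4, takes a point from world to camera coordinates). Camera axes: x right, y down, z forward; pixel columns grow to the right and rows downward; lengths in mm; the calibration is good to about 2 mm. A picture is of the moment at which its call begins. There is no depth.
- env.finish_job(): hands the job in; it is judged then, once.
The state is a dict: "clock": time; "joint_positions": joint angles; "dq": joint speeds; "tau": joint torques, N m; "position": TCP position; "orientation": TCP orientation; "wrist_force": force on the tool from outside, world axes, zero at the start; "ft_torque": the same for the moment, N m; "grip_width": finger opening in mm; "gripper_force": force on a finger pad.
Only numpy, scipy, OpenCV 4.12 (cv2) and the standard library are available. Lean on these libraries where they do the work, as an engineer would, in place of code of your own. Each camera call takes 0.05 s, during which the arm holds its last target. There are 200 camera calls.

### The job

Load the green circuit module into the aluminium test fixture: with its gold contacts leading, slide it flat along the bed so that its front edge lifts the red sprung clip, and push it on, straight and centred, until it meets the black stop. Let go of it there, with the clip holding it down, and leave the blue module where it is.

Things in the scene. Friction and masses are not known exactly. Their poses are not given: they have to be found in the camera images.
- green_module_grip (a point): Loose green circuit board 120 (x) x 70 (y) x 5 mm, 0.12 kg, flat on the table, with a bare-metal finned heat sink 30 (x) x 24 (y) mm, top 40 mm above the board's underside; all else is under 7 mm. The point is on the heat sink's centre line, 30 mm above the underside; grip the sink here, across y. x points to the front edge (gold contacts), 90 mm ahead; rear edge 30 mm behind; z up
- blue_module_grip (a point): The same point on the blue module: a bystander of the same shape and size, with a blue board and a black heat sink, lying loose on the table
- stop (a point): Fixture fixed to the table: flat aluminium bed 200 x 100 mm, top 12 mm over the table, no side rails, and a black stop bar 100 wide, 9 high. The point: middle of the stop's front face, at bed-top height. x = loading direction, along the bed, y across, z up. The bed runs from 160 mm before the point to 40 beyond. Home: board edge at the point, grip point 90 mm before and 30 above it
- clip (a joint): Red sprung sheet clip, 46 mm wide, centred, hinged 32 mm beyond the stop (blocks 26 high over the bed). Round nose on the bed 28 mm before the stop; smooth lip rises from it to a front edge 60 mm before the stop, underside 12 mm over the bed. Value: rad, 0 = closed, + = nose up, 0.08 = board under it. A board pushed along the bed wedges it up with 2 to 8 N; it presses down with 2.5 N
There are look-alikes about, which are no part of the job. Of the things that look like the part that bears green_module_grip, the smaller one is meant.

How it is judged:
By the outcome, as a careful person would: the job done as asked, in the order asked, and still so for the second after the job is handed in, with the robot touching nothing.
It also fails if it takes over 40 s, if anything falls off the work surface, if the arm or the gripper's body presses on something with over 40 N, if the wrist force passes 120 N, or if a joint passes its speed limit or range.

## Working session

There is one attempt and no reset: what is moved stays moved. The work goes in short steps, Python scripts to look and compute and a shell command to move; the robot and the scene stay as the last step left them, time stands still between calls to the robot, and variables do not carry over. Pictures are saved under pics/ and viewed, at most 10 in all, crops included, and the job is handed in when it is done.

```bash
mkdir -p pics; python3 - <<'E'
from workcell import get_obs, viewer
import cv2,numpy as np,pickle
o=get_obs();print({k:np.round(v,3).tolist() for k,v in o.items()})
for n in("top","side","wrist"):
    f=viewer.grab_frame(n);cv2.imwrite(f"pics/{n}0.png",f["image"]);pickle.dump(f,open(f"pics/{n}0.pkl","wb"))
    print(n,np.round(f["intrinsics"],1).tolist(),np.round(f["distortion"],3),np.round(f["world_to_cam"],3).tolist())
E
```

```text
{'clock': 0.0, 'joint_positions': [1.206, 0.327, -0.194, 1.052, -0.0, 1.437], 'dq': [-0.0, -0.001, -0.001, -0.0, -0.0, 0.0], 'tau': [-0.002, -44.34, 26.244, 0.016, -0.0, -0.0], 'position': [125.603, 534.865, 230.482], 'orientation': [-0.362, -3.12, 0.003], 'wrist_force': [0.253, -0.078, -0.361], 'ft_torque': [0.042, -0.053, 0.055], 'gripper_force': 0.0, 'grip_width': 85.502}
top [[534.1, 0.0, 284.0], [0.0, 534.1, 204.7], [0.0, 0.0, 1.0]] [-0.12  0.    0.    0.    0.  ] [[0.027, -1.0, 0.008, 5.744], [-0.987, -0.028, -0.156, 515.444], [0.156, -0.003, -0.988, 987.622], [0.0, 0.0, 0.0, 1.0]]
side [[522.6, 0.0, 277.2], [0.0, 522.6, 210.3], [0.0, 0.0, 1.0]] [-0.049  0.     0.     0.     0.   ] [[0.938, -0.346, -0.014, -443.879], [-0.222, -0.57, -0.791, 173.627], [0.266, 0.745, -0.612, 954.294], [0.0, 0.0, 0.0, 1.0]]
wrist [[336.8, 0.0, 282.4], [0.0, 336.8, 211.5], [0.0, 0.0, 1.0]] [-0.05  0.    0.    0.    0.  ] [[0.23, 0.973, -0.002, -548.055], [0.931, -0.219, 0.292, -37.273], [0.284, -0.069, -0.956, 379.072], [0.0, 0.0, 0.0, 1.0]]
```

View pics/top0.png

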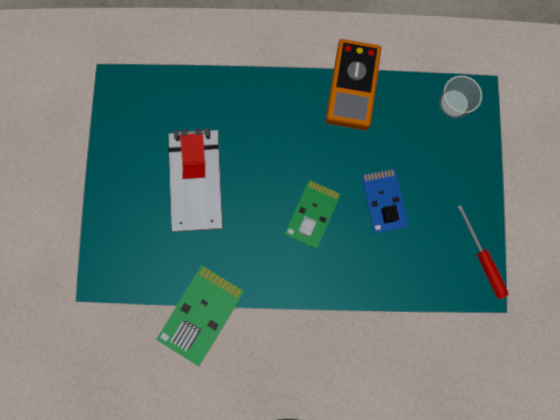

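View pics/side0.png

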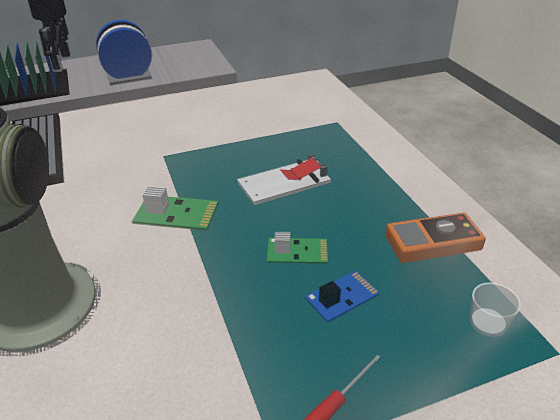

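The small green module is at about (313,215) in the top view, with its contacts up and to the right. The fixture is at (195,180), loading direction up. The large green board at (200,315) is the look-alike. I'll zoom in to pick corners.

```bash
python3 - <<'E'
import cv2,numpy as np
t=cv2.imread("pics/top0.png");s=cv2.imread("pics/side0.png")
def c(im,x,y):
    p=cv2.resize(im[y:y+100,x:x+133],(400,300),interpolation=cv2.INTER_CUBIC)
    return p
a=np.vstack([np.hstack([c(t,250,165),c(t,130,125)]),np.hstack([c(s,230,205),c(s,220,130)])])
cv2.imwrite("pics/crop0.png",a)
E
```

```text
(no output)
```

View pics/crop0.png

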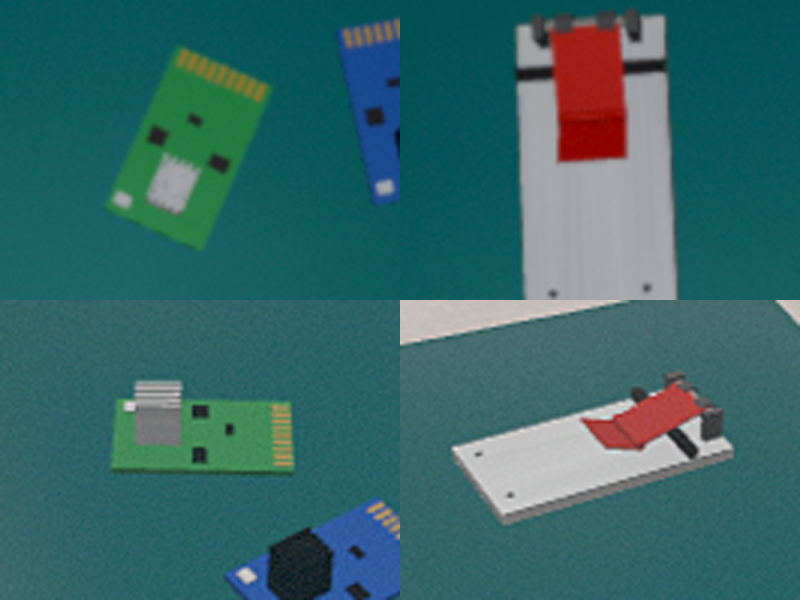

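```bash
cat > h.py <<'E'
import cv2,numpy as np,pickle
from scipy.optimize import least_squares
def proj(f,P):
    M=f["world_to_cam"];return cv2.projectPoints(np.asarray(P,float).reshape(-1,3),cv2.Rodrigues(M[:3,:3].copy())[0],M[:3,3].copy(),np.array(f["intrinsics"],float),np.array(f["distortion"],float))[0][:,0]
def place(p,L):
    c,s=np.cos(p[3]),np.sin(p[3]);return np.asarray(L,float)@np.array([[c,s,0],[-s,c,0],[0,0,1]])+p[:3]
def fit(obs,p0):  # obs: list of (frame, local pts, pixels)
    r=lambda p:np.concatenate([(proj(f,place(p,L))-px).ravel() for f,L,px in obs])
    s=least_squares(r,p0,x_scale=[10,10,10,.1]);return s.x,r(s.x).reshape(-1,2)
E
python3 - <<'E'
from h import *
T=pickle.load(open("pics/top0.pkl","rb"));S=pickle.load(open("pics/side0.pkl","rb"))
k=400/133
q=lambda a,dx,dy,ox,oy:(np.array(a,float)-[dx,dy])/k+[ox,oy]
G=[(90,35,-25),(90,-35,-25),(-30,35,-25),(-30,-35,-25)]
g=fit([(T,G,q([(178,47),(272,85),(106,207),(203,250)],0,0,250,165)),
 (S,G,q([(292,403),(293,468),(118,400),(112,467)],0,300,230,205))],[400,-50,30,-.4])
F=[(40,50,0),(40,-50,0),(0,50,0),(0,-50,0)]
N=[(-160,50,0),(-160,-50,0)]
f=fit([(T,F,q([(515,27),(665,15),(516,80),(667,71)],400,0,130,125)),(T,N,[(172,231),(222,229)]),
 (S,[N[0],N[1],F[1]],q([(454,447),(503,517),(733,450)],400,300,220,130))],[500,180,12,0])
for n,(p,r) in(("g",g),("f",f)):print(n,p.round(3),r.round(1).tolist())
E
```

```text
g [ 4.7598e+02 -2.6947e+01  3.0765e+01 -3.8800e-01] [[-0.3, -0.8], [0.5, 0.5], [-0.5, 0.5], [-0.2, 0.5], [-0.2, -0.8], [0.9, 0.9], [-0.2, -0.5], [0.1, 0.4]]
f [6.24870e+02 2.05108e+02 1.03280e+01 9.10000e-02] [[0.6, -0.5], [-0.5, 0.3], [0.7, 0.8], [-0.3, 0.7], [-0.4, 0.0], [-0.0, -1.1], [-0.4, 0.5], [-0.0, -0.3], [0.5, -0.5]]
```

```bash
python3 - <<'E'
from workcell import get_obs
from scipy.spatial.transform import Rotation as R
import numpy as np
o=get_obs();print(R.from_rotvec(o["orientation"]).as_matrix().round(3))
E
```

```text
[[-0.973  0.229 -0.   ]
 [ 0.229  0.973 -0.001]
 [ 0.    -0.001 -1.   ]]
```

Both fits agree to about 1 px. Green grip point: (476, -27), yaw -22.2°. Stop: (625, 205), yaw 5.2°. On the way I'll look at the fixture with the wrist camera.

```bash
python3 -m creep '[{"tx":-0.171,"ty":-0.103,"tz":0.033,"gripper":1},{"tx":-0.171,"ty":-0.103,"tz":0.033,"gripper":1},{"tx":-0.171,"ty":-0.103,"tz":0.033,"gripper":1},{"tx":-0.171,"ty":-0.103,"tz":0.033,"gripper":1},{"tx":-0.171,"ty":-0.103,"tz":0.033,"gripper":1},{"tx":-0.171,"ty":-0.103,"tz":0.033,"gripper":1},{"tx":-0.171,"ty":-0.103,"tz":0.033,"gripper":1},{"tx":-0.171,"ty":-0.103,"tz":0.033,"gripper":1},{"gripper":1},{"gripper":1}]' | tail -c 600
python3 - <<'E'
from workcell import viewer,get_obs
import cv2,pickle
f=viewer.grab_frame("wrist");f["obs"]=get_obs();pickle.dump(f,open("pics/wf.pkl","wb"));cv2.imwrite("pics/wf.png",cv2.resize(f["image"],(784,588),interpolation=cv2.INTER_CUBIC))
E
```

```text
$[0]: bad value
```

View pics/wf.png

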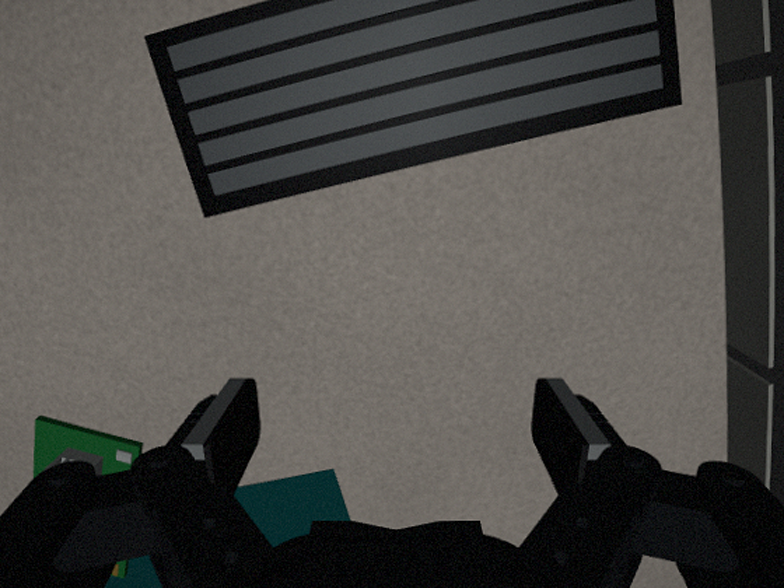

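The wrist view shows only the vent plate and table: image down is tool -x. The row was refused, probably because it needs every key. I'll retry with full rows and a target further forward.

```bash
python3 -m creep '[{"tx":-0.188,"ty":-0.081,"tz":0,"rx":0,"ry":0,"rz":0,"gripper":1},{"tx":-0.188,"ty":-0.081,"tz":0,"rx":0,"ry":0,"rz":0,"gripper":1},{"tx":-0.188,"ty":-0.081,"tz":0,"rx":0,"ry":0,"rz":0,"gripper":1},{"tx":-0.188,"ty":-0.081,"tz":0,"rx":0,"ry":0,"rz":0,"gripper":1},{"tx":-0.188,"ty":-0.081,"tz":0,"rx":0,"ry":0,"rz":0,"gripper":1},{"tx":-0.188,"ty":-0.081,"tz":0,"rx":0,"ry":0,"rz":0,"gripper":1},{"tx":-0.188,"ty":-0.081,"tz":0,"rx":0,"ry":0,"rz":0,"gripper":1},{"tx":-0.188,"ty":-0.081,"tz":0,"rx":0,"ry":0,"rz":0,"gripper":1},{"tx":-0.188,"ty":-0.081,"tz":0,"rx":0,"ry":0,"rz":0,"gripper":1},{"tx":0,"ty":0,"tz":0,"rx":0,"ry":0,"rz":0,"gripper":1},{"tx":0,"ty":0,"tz":0,"rx":0,"ry":0,"rz":0,"gripper":1}]' | tail -c 600
python3 - <<'E'
from workcell import viewer,get_obs
import cv2,pickle
f=viewer.grab_frame("wrist");f["obs"]=get_obs();pickle.dump(f,open("pics/wf.pkl","wb"));cv2.imwrite("pics/wf2.png",cv2.resize(f["image"],(784,588),interpolation=cv2.INTER_CUBIC))
E
```

```text
clock: 1.58
position: [569.3, 206.3, 230.7]
orientation: [-0.363, -3.119, 0.0]
wrist_force: [-0.4, 0.4, 0.1]
grip_width: 85.4
gripper_force: 0.0
```

View pics/wf2.png

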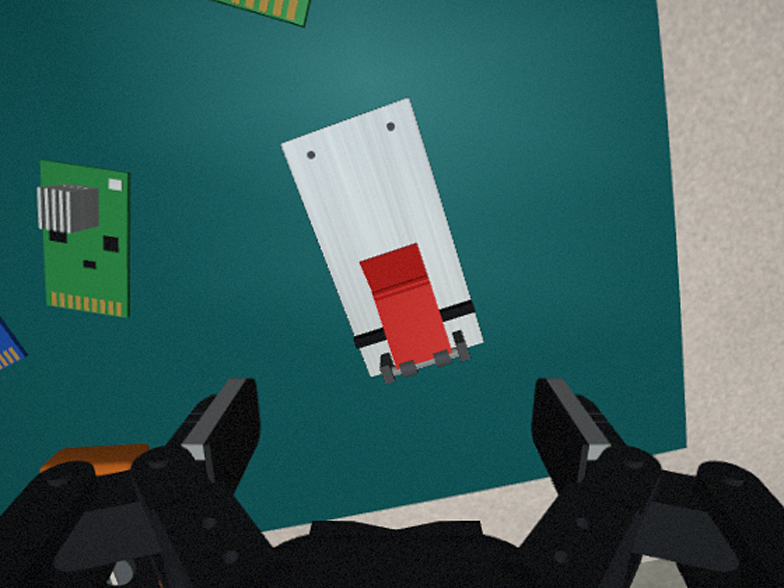

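The wrist view shows the fixture, with bed corners at (282,145), (408,98), (482,343) and (371,376). The green module is also in view, with corners at (40,161), (129,173), (128,315) and (47,304). I'll refit with this view included.

```bash
python3 - <<'E'
from h import *
T,S,W=[pickle.load(open(f"pics/{n}.pkl","rb")) for n in("top0","side0","wf")]
k=400/133
q=lambda a,dx,dy,ox,oy:(np.array(a,float)-[dx,dy])/k+[ox,oy]
w=lambda a:(np.array(a,float)+.5)/1.4-.5
G=[(90,35,-25),(90,-35,-25),(-30,35,-25),(-30,-35,-25)]
go=[(T,G,q([(178,47),(272,85),(106,207),(203,250)],0,0,250,165)),
 (S,G,q([(292,403),(293,468),(118,400),(112,467)],0,300,230,205)),
 (W,G,w([(128,315),(47,304),(128,173),(40,161)]))]
F=[(40,50,0),(40,-50,0),(0,50,0),(0,-50,0)]
N=[(-160,50,0),(-160,-50,0)]
fo=[(T,F,q([(515,27),(665,15),(516,80),(667,71)],400,0,130,125)),(T,N,[(172,231),(222,229)]),
 (S,[N[0],N[1],F[1]],q([(454,447),(503,517),(733,450)],400,300,220,130)),
 (W,F+N,w([(482,343),(371,376),(470,303),(354,338),(408,98),(282,145)]))]
for n,ob,p0 in(("g",go,[476,-27,30,-.4]),("f",fo,[625,205,12,.09])):
  for sel in(ob,ob[-1:]):
    p,r=fit(sel,p0);print(n,p.round(3),abs(r).max(0).round(1),r[-6:].round(1).tolist())
E
```

```text
g [ 4.75694e+02 -2.59570e+01  2.86520e+01 -3.90000e-01] [1.  1.9] [[-0.4, 0.0], [-0.2, 0.9], [-0.2, 1.9], [0.3, 0.9], [-0.5, -0.1], [-0.0, -0.6]]
g [ 4.75191e+02 -2.87950e+01  2.40610e+01 -3.89000e-01] [0.7 0.8] [[-0.4, 0.8], [0.7, -0.2], [-0.7, -0.1], [0.5, -0.5]]
f [6.25600e+02 2.05125e+02 9.24100e+00 8.90000e-02] [1.  2.1] [[0.9, 0.4], [-0.8, 1.4], [0.2, -2.1], [-0.1, -1.1], [0.9, 0.5], [-1.0, -0.2]]
f [6.25978e+02 2.04963e+02 8.25500e+00 8.80000e-02] [0.9 2. ] [[0.7, 0.4], [-0.8, 1.3], [0.0, -2.0], [-0.1, -1.1], [0.9, 1.1], [-0.8, 0.2]]
```

```bash
python3 -m creep '[{"tx":0.025,"ty":-0.165,"tz":0.08,"rx":0,"ry":0,"rz":0,"gripper":1},{"tx":0.025,"ty":-0.165,"tz":0.08,"rx":0,"ry":0,"rz":0,"gripper":1},{"tx":0.025,"ty":-0.165,"tz":0.08,"rx":0,"ry":0,"rz":0,"gripper":1},{"tx":0.025,"ty":-0.165,"tz":0.08,"rx":0,"ry":0,"rz":0,"gripper":1},{"tx":0.026,"ty":-0.167,"tz":0.08,"rx":0,"ry":0,"rz":0,"gripper":1},{"tx":0,"ty":0,"tz":0,"rx":0,"ry":0,"rz":0.025,"gripper":1},{"tx":0,"ty":0,"tz":0,"rx":0,"ry":0,"rz":0,"gripper":1},{"tx":0,"ty":0,"tz":0,"rx":0,"ry":0,"rz":0,"gripper":1}]' | tail -c 600
python3 - <<'E'
from workcell import viewer,get_obs
import cv2,pickle
f=viewer.grab_frame("wrist");f["obs"]=get_obs();pickle.dump(f,open("pics/wg.pkl","wb"));cv2.imwrite("pics/wg.png",cv2.resize(f["image"],(784,588),interpolation=cv2.INTER_CUBIC))
E
```

```text
clock: 2.62
position: [476.7, -25.4, 111.8]
orientation: [0.599, 3.083, 0.0]
wrist_force: [0.1, 0.8, -0.6]
grip_width: 86.0
gripper_force: 0.0
```

View pics/wg.png

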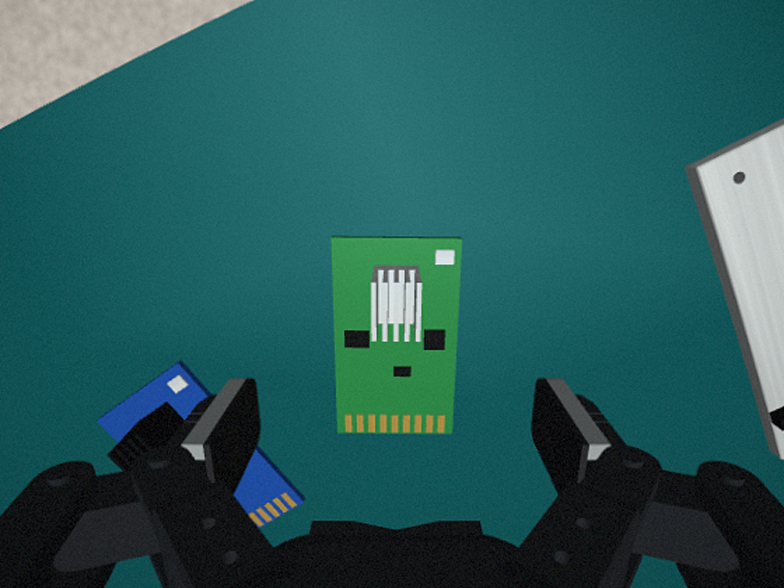

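The close view shows the green module squarely between the fingers, with board corners at (332,237), (461,238), (452,433) and (338,433). The blue module is well clear of the left finger.

```bash
python3 - <<'E'
from h import *
W=pickle.load(open("pics/wg.pkl","rb"))
from scipy.spatial.transform import Rotation as R
w=lambda a:(np.array(a,float)+.5)/1.4-.5
G=[(90,35,-25),(90,-35,-25),(-30,35,-25),(-30,-35,-25)]
p,r=fit([(W,G,w([(452,433),(338,433),(461,238),(332,237)]))],[476,-27,30,-.4]);print(p.round(3),r.round(1).tolist())
o=W["obs"];M=R.from_rotvec(o["orientation"]).as_matrix()
print(o["position"].round(1) if hasattr(o["position"],"round") else o["position"],M.round(3).tolist(),"tool y angle",np.degrees(np.arctan2(M[1,1],M[0,1])),"module y",90+np.degrees(p[3]))
print("shift in tool axes",(M.T@(p[:3]-[0,0,19]-o["position"])).round(1))
E
```

```text
[ 4.75908e+02 -2.57910e+01  2.83960e+01 -3.91000e-01] [[0.2, -0.0], [-0.1, -0.5], [0.6, 0.2], [-0.7, 0.3]]
[476.8 -25.5 111.8] [[-0.927, 0.375, 0.001], [0.375, 0.927, -0.0], [-0.001, 0.0, -1.0]] tool y angle 67.99407529218391 module y 67.59166796510705
shift in tool axes [  0.8  -0.7 102.4]
```

```bash
python3 -m creep '[{"tx":0.003,"ty":-0.002,"tz":0.17,"rx":0,"ry":0,"rz":0.001,"gripper":1},{"tx":0,"ty":0,"tz":0.11,"rx":0,"ry":0,"rz":0,"gripper":1},{"tx":0,"ty":0,"tz":0.055,"rx":0,"ry":0,"rz":0,"gripper":1},{"tx":0,"ty":0,"tz":0,"rx":0,"ry":0,"rz":0,"gripper":1},{"tx":0,"ty":0,"tz":0,"rx":0,"ry":0,"rz":0,"gripper":0.5},{"tx":0,"ty":0,"tz":0,"rx":0,"ry":0,"rz":0,"gripper":0.3},{"tx":0,"ty":0,"tz":0,"rx":0,"ry":0,"rz":0,"gripper":0.15},{"tx":0,"ty":0,"tz":0,"rx":0,"ry":0,"rz":0,"gripper":0},{"tx":0,"ty":0,"tz":0,"rx":0,"ry":0,"rz":0,"gripper":0},{"tx":0,"ty":0,"tz":0,"rx":0,"ry":0,"rz":0,"gripper":0},{"tx":0,"ty":0,"tz":0,"rx":0,"ry":0,"rz":0,"gripper":0}]' | tail -c 600
```

```text
clock: 4.05
position: [476.1, -26.7, 11.6]
orientation: [0.615, 3.079, 0.001]
wrist_force: [-0.1, 1.1, 4.2]
grip_width: 23.5
gripper_force: 60.2
```

```bash
python3 -m creep '[{"tx":0,"ty":0,"tz":-0.1,"rx":0,"ry":0,"rz":0,"gripper":0},{"tx":0,"ty":0,"tz":-0.1,"rx":0,"ry":0,"rz":0,"gripper":0},{"tx":0,"ty":0,"tz":0,"rx":0,"ry":0,"rz":-0.0255,"gripper":0},{"tx":0,"ty":0,"tz":0,"rx":0,"ry":0,"rz":-0.0255,"gripper":0},{"tx":0,"ty":0,"tz":0,"rx":0,"ry":0,"rz":-0.0255,"gripper":0},{"tx":0.002,"ty":0.145,"tz":0,"rx":0,"ry":0,"rz":0,"gripper":0},{"tx":0.002,"ty":0.145,"tz":0,"rx":0,"ry":0,"rz":0,"gripper":0},{"tx":0.002,"ty":0.145,"tz":0,"rx":0,"ry":0,"rz":0,"gripper":0},{"tx":0.002,"ty":0.145,"tz":0,"rx":0,"ry":0,"rz":0,"gripper":0},{"tx":0,"ty":0.145,"tz":0,"rx":0,"ry":0,"rz":0,"gripper":0},{"tx":0,"ty":0,"tz":0,"rx":0,"ry":0,"rz":0,"gripper":0},{"tx":0,"ty":0,"tz":0,"rx":0,"ry":0,"rz":0,"gripper":0}]' | tail -c 600
python3 - <<'E'
from workcell import viewer,get_obs
import cv2,pickle
import numpy as np
ims=[]
for n in("wrist","top","side"):
    f=viewer.grab_frame(n);f["obs"]=get_obs();pickle.dump(f,open(f"pics/h_{n}.pkl","wb"));ims.append(f["image"])
cv2.imwrite("pics/h.png",cv2.resize(ims[0],(784,588),interpolation=cv2.INTER_CUBIC))
E
```

```text
clock: 5.55
position: [453.8, 189.4, 70.6]
orientation: [0.136, -3.138, 0.001]
wrist_force: [0.6, -0.1, -2.5]
grip_width: 23.2
gripper_force: 59.7
```

View pics/h.png

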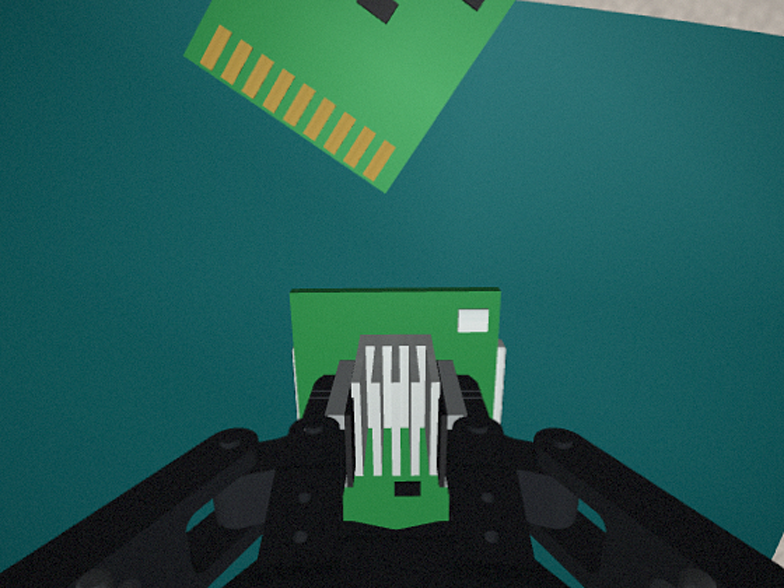

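The board is held square, with its rear edge at (290,292)–(500,290), and lines up with the bed. I'll lower it to the bed ahead of the clip.

```bash
python3 -m creep '[{"tx":0,"ty":0.0013,"tz":0.09,"rx":0,"ry":0,"rz":-0.0004,"gripper":0},{"tx":0,"ty":0,"tz":0.045,"rx":0,"ry":0,"rz":0,"gripper":0},{"tx":0,"ty":0,"tz":0.015,"rx":0,"ry":0,"rz":0,"gripper":0},{"tx":0,"ty":0,"tz":0.005,"rx":0,"ry":0,"rz":0,"gripper":0},{"tx":0,"ty":0,"tz":0,"rx":0,"ry":0,"rz":0,"gripper":0},{"tx":0,"ty":0,"tz":0,"rx":0,"ry":0,"rz":0,"gripper":0}]' | tail -c 600
python3 - <<'E'
from workcell import viewer,get_obs
import cv2,pickle
import numpy as np
ims=[]
for n in("top","side"):
    f=viewer.grab_frame(n);f["obs"]=get_obs();pickle.dump(f,open(f"pics/l_{n}.pkl","wb"));ims.append(f["image"])
a=cv2.resize(ims[0][110:260,130:263],(532,600),interpolation=cv2.INTER_CUBIC)
b=cv2.resize(ims[1][130:230,220:353],(266,200),interpolation=cv2.INTER_CUBIC)
b=np.vstack([b,cv2.resize(ims[1],(266,200)),np.zeros((200,266,3),np.uint8)])
cv2.imwrite("pics/l.png",np.hstack([a,b]))
E
```

```text
clock: 6.45
position: [454.6, 190.3, 24.8]
orientation: [-0.14, 3.137, 0.0]
wrist_force: [-0.3, 0.1, -0.8]
grip_width: 23.1
gripper_force: 59.7
```

View pics/l.png

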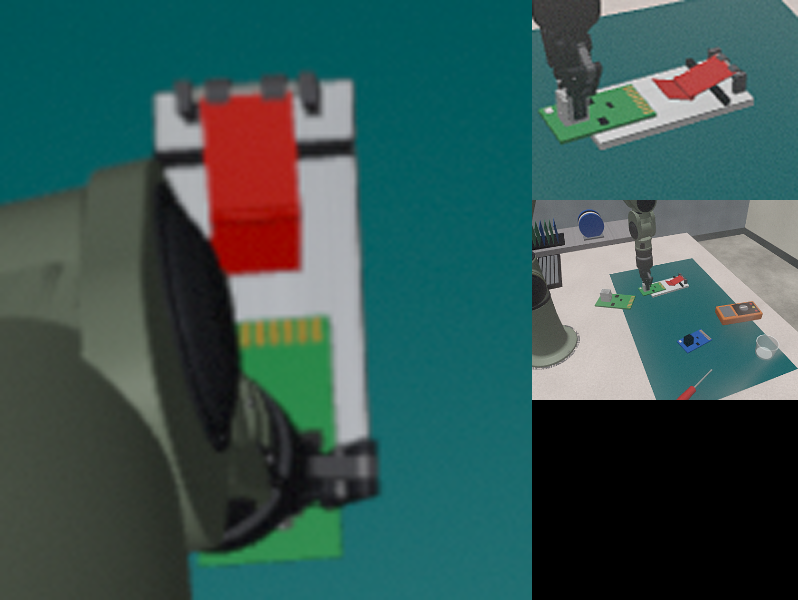

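The board is centred, with a margin of about 15 mm at the right edge, and parallel to the bed. Next I'll touch down and slide in.

```bash
python3 -m creep '[{"tx":0,"ty":-0.001,"tz":0.003,"rx":0,"ry":0,"rz":0,"gripper":0},{"tx":0,"ty":0,"tz":0.002,"rx":0,"ry":0,"rz":0,"gripper":0},{"tx":-0.03,"ty":0,"tz":0,"rx":0,"ry":0,"rz":0,"gripper":0},{"tx":-0.03,"ty":0,"tz":0,"rx":0,"ry":0,"rz":0,"gripper":0},{"tx":-0.03,"ty":0,"tz":0,"rx":0,"ry":0,"rz":0,"gripper":0},{"tx":0,"ty":0,"tz":0,"rx":0,"ry":0,"rz":0,"gripper":0}]' | tail -c 600
```

```text
clock: 7.3
position: [481.9, 192.6, 23.6]
orientation: [-0.14, 3.137, 0.001]
wrist_force: [-0.7, -0.4, 5.6]
grip_width: 23.2
gripper_force: 60.8
```

```bash
python3 -m creep '[{"tx":-0.016,"ty":0,"tz":0,"rx":0,"ry":0,"rz":0,"gripper":0},{"tx":-0.016,"ty":0,"tz":0,"rx":0,"ry":0,"rz":0,"gripper":0},{"tx":-0.016,"ty":0,"tz":0,"rx":0,"ry":0,"rz":0,"gripper":0},{"tx":-0.016,"ty":0,"tz":0,"rx":0,"ry":0,"rz":0,"gripper":0},{"tx":-0.016,"ty":0,"tz":0,"rx":0,"ry":0,"rz":0,"gripper":0},{"tx":-0.016,"ty":0,"tz":0,"rx":0,"ry":0,"rz":0,"gripper":0},{"tx":-0.016,"ty":0,"tz":0,"rx":0,"ry":0,"rz":0,"gripper":0},{"tx":-0.016,"ty":0,"tz":0,"rx":0,"ry":0,"rz":0,"gripper":0},{"tx":-0.016,"ty":0,"tz":0,"rx":0,"ry":0,"rz":0,"gripper":0},{"tx":0,"ty":0,"tz":0,"rx":0,"ry":0,"rz":0,"gripper":0}]' | tail -c 600
```

```text
clock: 8.55
position: [521.6, 196.2, 23.6]
orientation: [0.141, -3.135, -0.0]
wrist_force: [-9.1, -0.1, 13.5]
grip_width: 23.0
gripper_force: 61.9
```

```bash
python3 -m creep '[{"tx":-0.012,"ty":0,"tz":-0.001,"rx":0,"ry":0,"rz":0,"gripper":0},{"tx":-0.012,"ty":0,"tz":0,"rx":0,"ry":0,"rz":0,"gripper":0},{"tx":-0.01,"ty":0,"tz":0,"rx":0,"ry":0,"rz":0,"gripper":0},{"tx":0,"ty":0,"tz":0,"rx":0,"ry":0,"rz":0,"gripper":0}]' | tail -c 600
```

```text
clock: 9.05
position: [531.8, 197.1, 23.6]
orientation: [0.14, -3.135, -0.0]
wrist_force: [-8.1, -0.5, 10.4]
grip_width: 23.5
gripper_force: 61.3
```

```bash
python3 -m creep '[{"tx":-0.005,"ty":0,"tz":0,"rx":0,"ry":0,"rz":0,"gripper":0},{"tx":-0.005,"ty":0,"tz":0,"rx":0,"ry":0,"rz":0,"gripper":0},{"tx":0,"ty":0,"tz":0,"rx":0,"ry":0,"rz":0,"gripper":0}]' | tail -c 200;python3 -m creep '[{"tx":-0.004,"ty":0,"tz":0,"rx":0,"ry":0,"rz":0,"gripper":0},{"tx":0,"ty":0,"tz":0,"rx":0,"ry":0,"rz":0,"gripper":0}]' | tail -c 200
```

```text
clock: 9.43
position: [534.5, 197.3, 23.6]
orientation: [0.141, -3.134, -0.0]
wrist_force: [-8.1, -1.0, 12.4]
grip_width: 23.3
gripper_force: 61.3
clock: 9.68
position: [535.4, 197.4, 23.6]
orientation: [0.141, -3.134, -0.0]
wrist_force: [-8.7, -0.7, 12.9]
grip_width: 23.5
gripper_force: 61.5
```

```bash
python3 -m creep '[{"tx":-0.004,"ty":0,"tz":0,"rx":0,"ry":0,"rz":0,"gripper":0},{"tx":0,"ty":0,"tz":0,"rx":0,"ry":0,"rz":0,"gripper":0}]' | tail -c 200;python3 -m creep '[{"tx":-0.004,"ty":0,"tz":0,"rx":0,"ry":0,"rz":0,"gripper":0},{"tx":0,"ty":0,"tz":0,"rx":0,"ry":0,"rz":0,"gripper":0}]' | tail -c 200
```

```text
clock: 9.93
position: [535.4, 197.4, 23.6]
orientation: [0.141, -3.132, -0.0]
wrist_force: [-13.1, -0.5, 15.1]
grip_width: 23.4
gripper_force: 62.0
clock: 10.18
position: [535.4, 197.4, 23.6]
orientation: [0.141, -3.13, 0.0]
wrist_force: [-15.8, -1.2, 19.8]
grip_width: 23.2
gripper_force: 62.4
```

It has met the stop: x stays at 535.4 while the force rises. I'll relieve the load, release and look.

```bash
python3 -m creep '[{"tx":0.006,"ty":0,"tz":-0.001,"rx":0,"ry":0,"rz":0,"gripper":0},{"tx":0,"ty":0,"tz":0,"rx":0,"ry":0,"rz":0,"gripper":0},{"tx":0,"ty":0,"tz":0,"rx":0,"ry":0,"rz":0,"gripper":0.5},{"tx":0,"ty":0,"tz":0,"rx":0,"ry":0,"rz":0,"gripper":1},{"tx":0,"ty":0,"tz":0,"rx":0,"ry":0,"rz":0,"gripper":1},{"tx":0,"ty":0,"tz":0,"rx":0,"ry":0,"rz":0,"gripper":1},{"tx":0,"ty":0,"tz":-0.05,"rx":0,"ry":0,"rz":0,"gripper":1},{"tx":0,"ty":0,"tz":-0.15,"rx":0,"ry":0,"rz":0,"gripper":1},{"tx":0,"ty":0,"tz":-0.2,"rx":0,"ry":0,"rz":0,"gripper":1},{"tx":0,"ty":0,"tz":-0.2,"rx":0,"ry":0,"rz":0,"gripper":1},{"tx":0,"ty":0,"tz":0,"rx":0,"ry":0,"rz":0,"gripper":1},{"tx":0,"ty":0,"tz":0,"rx":0,"ry":0,"rz":0,"gripper":1}]' | tail -c 200
python3 - <<'E'
from workcell import viewer,get_obs
import cv2,pickle
import numpy as np
S=viewer.grab_frame("side");f=viewer.grab_frame("wrist");pickle.dump(f,open("pics/e.pkl","wb"))
a=cv2.resize(f["image"][60:360,150:430],(560,600),interpolation=cv2.INTER_CUBIC)
b=cv2.resize(S["image"][140:220,260:340],(240,240),interpolation=cv2.INTER_CUBIC)
b=np.vstack([b,cv2.resize(S["image"],(240,180)),np.zeros((180,240,3),np.uint8)])
cv2.imwrite("pics/e.png",np.hstack([a,b]))
E
```

```text
clock: 11.68
position: [539.0, 197.5, 204.0]
orientation: [-0.14, 3.137, 0.0]
wrist_force: [-0.5, 0.2, -0.9]
grip_width: 85.6
gripper_force: 0.0
```

View pics/e.png

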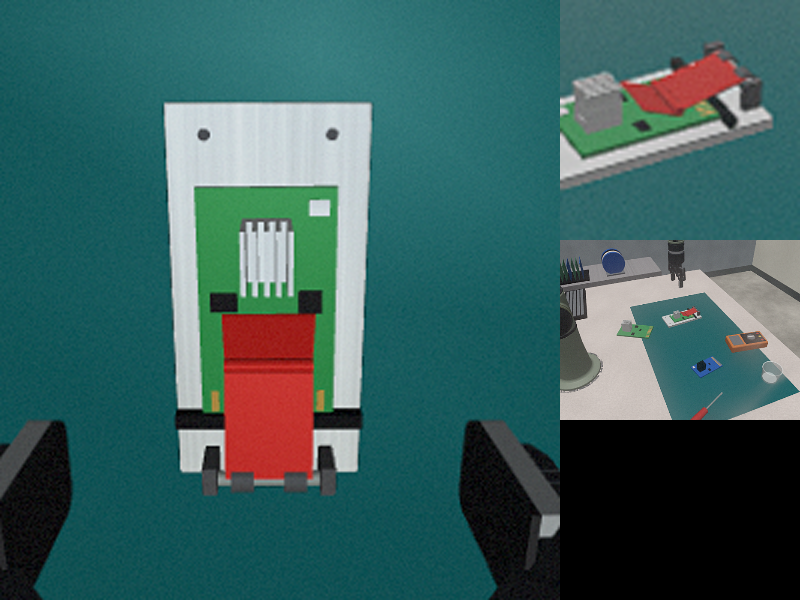

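The module's front edge is against the stop (row 411) and it is straight. The side margins are about 14 and 16 mm, the clip is on top of the board, and the gripper is clear.

```bash
python3 -c "
from workcell import env;print(env.finish_job())"
```

```text
the job is handed in; nothing more can be done
None
```

The job is handed in: the green module sits against the black stop, straight and about 1 mm off centre, released with the clip on top of it. I did not touch the blue module, and the whole run took about 12 s of the 40 s allowed.

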